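Draw the divided meal box forward with the hook

TASK

Take the draw hook by its wooden handle, drop its prong into the two-compartment meal box behind the dividing wall, and drag that box towards you until it is past the light strip, still on the board and roughly square to it. Then stand the hook back on the counter beside the board on its prong and wire leg. Do not touch the divided box with the gripper or arm, and leave the plain undivided box where it is.

Things in the scene. Friction and masses are not known exactly. Their poses are not given: they have to be found in the camera images.
- draw_hook: Bridge-like hook beside the board. Origin: middle of the steel prong's lower edge; +x handle to prong, away from the robot; z up. Prong: upright blade, 4 thick (x), 40 wide (y), 74 high. Wooden handle x -45 to -165, 22 wide (y), z 62 to 86 mm; balance near x -100, z 74. Strap z 72 to 76 joins them. Wire leg 66 wide at x -172 reaches z 0: it stands by itself. 220 g.
- divided_box: Clear plastic meal box with two compartments on the board's far part, left or right; slides, about 250 g. Outer 100 (x) by 140 (y) by 45 mm high, walls 3, floor 4, corners cut. Origin: centre of underside; z up, +x roughly away from the robot. Divider 3 mm thick at x = 0, full length in y, up to z 40; each compartment is 45 mm deep in x, the one behind the divider at +x.
- plain_box: Bystander: clear plastic meal box of the same outer size (100 x 140 x 45 mm) without a divider, beside the divided one. Origin: centre of its underside.
- board: Fixed dark end-grain chopping board on the counter (counter top z = 0), 380 (x) by 460 (y) by 30 mm thick. Origin: centre of its underside; +x away from the robot, z up. A flush light wooden strip 12 mm wide crosses it along y at x = 0; the near part, towards the robot, is x -190 to 0.
Not all that is in view belongs to the job. What is shaped like the draw_hook but black or purple is not meant.

How it is judged:
On the way, in this order (a step that is already met when the one before it is completed fails the run):
1. the hook's prong is down in the divided box, behind the dividing wall (x of draw_hook in the frame of divided_box between 0 and 0.048 m and y of draw_hook in the frame of divided_box between -0.065 and 0.065 m and z of draw_hook in the frame of divided_box below 0.035 m), for 0.1 s.
2. with the prong still behind the dividing wall, the box has come past the light strip (x of divided_box in the frame of board below -0.045 m and x of draw_hook in the frame of divided_box between 0 and 0.048 m and z of draw_hook in the frame of divided_box below 0.045 m), for 0.1 s.
At the end, for the whole second after the job is handed in: Divided box flat and still on the board: centre 45 to 145 mm on the near side of the strip's centre line, within 170 mm of the board's middle in y, square within 0.4 rad. Draw hook upright within 0.15 rad, still on the counter, prong edge under 15 mm high. Plain box within 20 mm of its start (x of divided_box in the frame of board between -0.145 and -0.045 m and y of divided_box in the frame of board between -0.17 and 0.17 m and angle between the x axis of divided_box and the x axis of board, either way round below 0.4 rad and angle between divided_box's own z axis and vertical below 0.1 rad and linear speed of each of divided_box, draw_hook below 0.02 m/s and height (world z) of draw_hook below 0.015 m and angle between draw_hook's own z axis and vertical below 0.15 rad and distance of plain_box from where it was at the start of the episode below 0.02 m); the robot touches nothing.
It fails at once if the gripper or the arm touches the divided box (contact force between any of the fingers, the arm and divided_box above 1 N).
It fails at once if the plain box is moved more than 20 mm (distance of plain_box from where it was at the start of the episode above 0.02 m).
It also fails if it takes over 53 s, if anything falls off the work surface, if the arm or the gripper's body presses on something with over 40 N, if the wrist force passes 120 N, or if a joint passes its speed limit or range.

ROBOT

A 6-joint arm with a two-finger parallel gripper is mounted at the origin on the work surface. World frame = base frame: x ahead of the robot, y to its left, z up, the work surface at z = 0. Lengths are in m, angles in rad, forces in N, time in s.
With the tool pointing down it reaches from about 0.35 to 0.775 m from the base axis. Payload 7.3 kg.
Tool frame: the origin (TCP) lies at the very end of the fingers, on their centre line; the grasp point (between the pads) lies 19 mm behind it; z points along the fingers, y is the line along which they close (so a half turn about z gives the same grasp; the last joint's range is limited). The gripper opens to 92 mm and grips with 3 to 60 N. Pads are 19 mm wide; open, the fingers measure 130 mm over their backs; the gripper's body (75 mm by 190 mm) begins 47 mm behind the grasp point.
Start: joints at [-1.337, 0.342, 1.524, -0, 1.275, -0.146], TCP at [0.195, -0.488, 0.227] pointing down, gripper open.
Joint ranges: [-2.53, 2.53], [-0.77, 2.02], [0.04, 2.7], [-1, 4.14], [0.28, 2.66], [-3.11, 3.11]. Speed limits (rad/s): [2.57, 2.57, 3.14, 3.14, 3.14, 3.14].

INTERFACE

Orientations are given as a 3x3 rotation matrix whose columns are the frame's x, y, z axes.
In Python, from workcell import monitor, imaging, bot, spotter gives the robot as it stands.
- The arm moves only by the tool apply_moves, never from a script. Its argument "plan" is one flat list of numbers, 5 for each row, row after row: the shift along the tool's x, y, z in m, then the turn about the tool's z in rad, then the finger opening in m, from 0 to 0.0918. In form: [dx, dy, dz, yaw, jaw, dx, dy, dz, yaw, jaw, ...]. A call has 1 to 5 rows; each row is the pose to reach, as a shift and turn from the pose commanded when the call began, along the tool's axes at that moment; what a row does not reach only later rows make up. A row lasts 1/12 s, in which the tool goes at most 41.7 mm and 7.16 degrees, less where a joint would pass 70% of its speed; a pose out of reach is approached as far as the arm can. A call with a gripper value outside its range is refused whole. The fingers move at their own pace and stop on an object; "newtons" is the grip in N (left out, the last holds). Time passes only in rows, so rows that repeat a pose let the fingers close. It gives the time, the measured TCP pose, the force, the opening and the grip force at its end, in the units of the state.
- monitor.sense(): the state, without advancing time (a new reading comes with each control period).
- imaging.read_camera(name): name is "side" or "top"; returns the picture (400x640x3 uint8, red, green, blue); there is no depth.
- imaging.get_calibration(name): a dict with "fx", "fy", "cx", "cy" (pixels), "camera_from_world" (4x4, takes a point from world to camera coordinates). Camera axes: x right, y down, z forward; pixel columns grow to the right and rows downward; lengths in m; the calibration is good to about 2 mm. A picture is of the moment at which its call begins. get_calibration takes no time and is no camera call.
- bot.sign_off(): hands the job in; it is judged then, once.
Trained networks look in the newest picture that a camera, given by its name, has taken for a name from the list of things; names that differ only in an ending like _2 or _b are one class to them, and where a whole thing is asked for, a point or a joint stands for the part that bears it (a point fixed in the world has none). Each returns a list of dicts, best first, with "conf" (0 to 1); they miss things now and then, are a little off and sometimes report something else, mostly with a low value. They report only what shows in the picture. A call takes as long as a camera call. They do not tell look-alikes from the thing itself.
- spotter.recognise(thing, camera): "rect" ([left, top, right, bottom] in pixels, round what is visible of it).
- spotter.pinpoint(thing, camera): "uv" ([column, row] in pixels: a listed point, or the origin of a listed thing).
The state is a dict: "clock": time; "joint_pos": joint angles; "joint_velocities": joint speeds; "joint_torque": joint torques, N m; "eef_pos": TCP position; "tool_rot": TCP orientation; "wrist_force": force on the tool from outside, world axes, zero at the start; "ft_torque": the same for the moment, N m; "grip_width": finger opening in m; "gripper_force": force on a finger pad.
Only numpy, scipy, OpenCV 4.12 (cv2) and the standard library are available. Lean on these libraries where they do the work, as an engineer would, in place of code of your own. Each camera call takes 0.05 s, during which the arm holds its last target. There are 200 camera calls.

## Working session

There is one attempt and no reset: what is moved stays moved. The work goes in short steps, Python scripts to look and compute and a tool call to move; the robot and the scene stay as the last step left them, time stands still between calls to the robot, and variables do not carry over. Pictures are saved under pics/ and viewed, at most 10 in all, crops included, and the job is handed in when it is done.

Besides the shell and the picture viewer there is one more tool, called as name(argument=value, ...) on one line, values as JSON. apply_moves: Moves the arm, as the interface text tells. Its arguments: {"type":"object","properties":{"plan":{"type":"array","items":{"type":"number"}},"newtons":{"type":"number"}},"required":["plan"]}

```bash
mkdir -p pics
cat > h.py <<'E'
from workcell import monitor, imaging, bot, spotter
import numpy as np, cv2
def snap(cam,f):
    im=imaging.read_camera(cam); cv2.imwrite('pics/'+f,im[:,:,::-1]); return im
def w2p(cam,p):
    c=imaging.get_calibration(cam); q=np.array(c["camera_from_world"])@np.r_[p,1]
    return np.array([c["fx"]*q[0]/q[2]+c["cx"],c["fy"]*q[1]/q[2]+c["cy"]])
def p2w(cam,uv,z):
    c=imaging.get_calibration(cam); T=np.linalg.inv(np.array(c["camera_from_world"]))
    d=T[:3,:3]@np.array([(uv[0]-c["cx"])/c["fx"],(uv[1]-c["cy"])/c["fy"],1]); o=T[:3,3]
    return o+d*(z-o[2])/d[2]
E
python3 - <<'E'
from h import *
np.set_printoptions(precision=3,suppress=True)
for c in("top","side"):
    snap(c,c+'0.png')
    for t in("draw_hook","divided_box","plain_box","board"):
        r=spotter.recognise(t,c);p=spotter.pinpoint(t,c)
        z=0 if t in("draw_hook","board") else .03
        print(c,t,[(np.round(a["rect"]),round(a["conf"],2)) for a in r[:3]],[(np.round(a["uv"],1),round(a["conf"],2),p2w(c,a["uv"],z)) for a in p[:3]])
s=monitor.sense();print(s["clock"],s["eef_pos"],s["tool_rot"],s["grip_width"])
E
```

```text
top draw_hook [(array([176., 175., 208., 246.]), 0.85), (array([ 68., 231., 149., 261.]), 0.66), (array([234., 180., 267., 250.]), 0.58)] [(array([216. , 273.9]), 0.79, array([0.304, 0.405, 0.   ])), (array([147.1, 239.8]), 0.79, array([0.39 , 0.592, 0.   ])), (array([199.5, 180.2]), 0.76, array([0.553, 0.46 , 0.   ]))]
top divided_box [(array([391., 109., 449., 154.]), 0.95)] [(array([417.8, 136.5]), 0.94, array([ 0.677, -0.119,  0.03 ]))]
top plain_box [(array([303., 106., 360., 153.]), 0.65)] []
top board [(array([282.,  81., 460., 232.]), 0.92)] [(array([368.6, 155.9]), 0.59, array([0.628, 0.006, 0.   ]))]
side draw_hook [(array([292., 248., 372., 288.]), 0.94), (array([332., 380., 358., 398.]), 0.93), (array([266., 296., 359., 362.]), 0.87)] [(array([277.2, 321.8]), 0.82, array([0.548, 0.462, 0.   ])), (array([294.4, 275.5]), 0.63, array([0.542, 0.336, 0.   ])), (array([393.6, 320.6]), 0.62, array([0.313, 0.415, 0.   ]))]
side divided_box [(array([266., 129., 307., 168.]), 0.64)] [(array([288.9, 156.2]), 0.56, array([ 0.669, -0.111,  0.03 ]))]
side plain_box [(array([235., 168., 286., 215.]), 0.97)] [(array([261.9, 196.8]), 0.84, array([0.69 , 0.105, 0.03 ]))]
side board [(array([198., 134., 368., 247.]), 0.95)] [(array([294.9, 187.2]), 0.64, array([0.622, 0.006, 0.   ]))]
0.9 [ 0.195 -0.488  0.227] [[ 0.929  0.371 -0.   ]
 [ 0.371 -0.929 -0.   ]
 [-0.     0.    -1.   ]] 0.0920231408622883
```

View pics/top0.png

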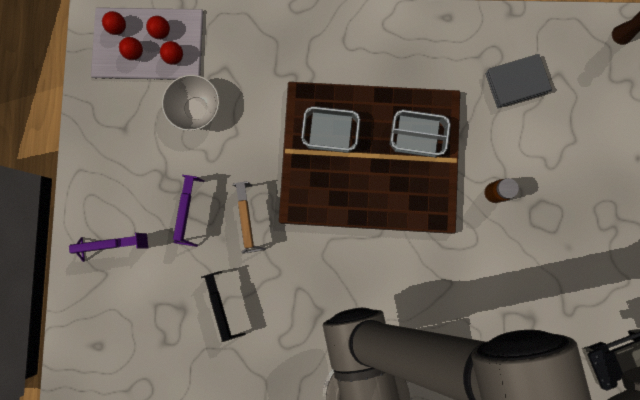

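View pics/side0.png

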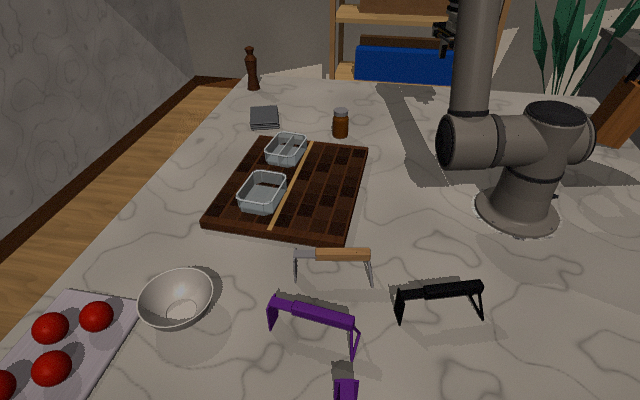

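The top view shows the wooden-handled hook left of the board, with its handle at about (247,225) and prong at about (241,187). The divided box is at (420,134), the plain box at (331,130), and the strip runs (286,151)–(457,160). The side view agrees. The purple and black hooks are decoys.

```bash
cat > m.py <<'E'
from h import *
np.set_printoptions(precision=4,suppress=True)
im=cv2.imread('pics/top0.png'); hsv=cv2.cvtColor(im,cv2.COLOR_BGR2HSV)
m=cv2.inRange(hsv,(8,110,110),(25,255,255))
def line(x0,y0,x1,y1,z):
    ys,xs=np.nonzero(m[y0:y1,x0:x1]); P=np.array([p2w("top",(x+x0,y+y0),z)[:2] for x,y in zip(xs,ys)])
    c=P.mean(0);u=np.linalg.svd(P-c)[2][0];t=(P-c)@u
    return c,u,t.min(),t.max(),len(P)
h=line(225,170,275,260,.084);print("handle",h)
s=line(280,140,462,170,.03);print("strip",s)
print("prong via pinpoint-ish",p2w("top",(241,184),.076))
# side check of hook
ims=cv2.imread('pics/side0.png')
c,u=h[0],h[1]*np.sign(h[1][0])
for cam in("top","side"):
  for d in(-60,0,60): print(cam,d,w2p(cam,np.r_[c+u*d/1000,.086]),w2p(cam,np.r_[c+u*d/1000,.0]))
E
python3 m.py
python3 - <<'E'
import cv2,numpy as np
a=cv2.imread('pics/top0.png');b=cv2.imread('pics/side0.png')
A=cv2.resize(a[100:165,380:460],(800,650)[:2],interpolation=cv2.INTER_CUBIC)[:590]
A=cv2.resize(A,(400,295));B=cv2.resize(a[170:260,220:280],(200,295),interpolation=cv2.INTER_CUBIC)
C=cv2.resize(b[240:295,285:380],(510,295),interpolation=cv2.INTER_CUBIC)
D=cv2.resize(b[125:175,255:315],(290,295),interpolation=cv2.INTER_CUBIC)
cv2.imwrite('pics/z0.png',np.vstack([np.hstack([A,B,np.zeros((295,200,3),np.uint8)]),np.hstack([C,D])]))
E
```

```text
handle (array([0.4353, 0.32  ]), array([-0.9851, -0.1718]), np.float64(-0.058267177391845705), np.float64(0.05940461012003989), 339)
strip (array([0.6238, 0.004 ]), array([0.0365, 0.9993]), np.float64(-0.22337339441120807), np.float64(0.22557814088427042), 727)
prong via pinpoint-ish [0.535  0.3336 0.076 ]
top -60 [247.5542 247.4436] [252.8001 247.4296]
top 0 [244.2784 223.4346] [249.7232 225.0477]
top 60 [241.0336 199.652 ] [246.6733 202.8628]
side -60 [370.7129 250.7583] [367.834  277.0518]
side 0 [342.7207 250.5132] [341.558  276.7925]
side 60 [314.7948 250.2687] [315.3405 276.5337]
```

View pics/z0.png

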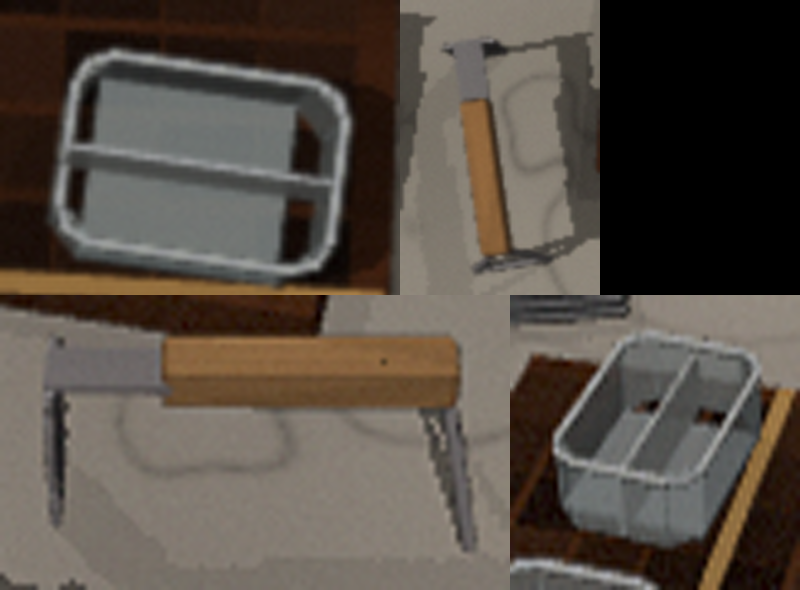

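The crop shows the wooden handle clearly, with the prong at its far end. In the top view the divider runs (393.6,130)–(446.4,137.2), so the divided box is turned slightly clockwise.

apply_moves(plan=[0.033, -0.023, 0, 0.05, 0.0918, 0.066, -0.046, 0, 0.1, 0.0918, 0.099, -0.069, 0, 0.15, 0.0918, 0.132, -0.092, 0, 0.2, 0.0918, 0.164, -0.115, 0, 0.207, 0.0918], newtons=40)

```text
clock: 1.32
eef_pos: [0.305, -0.3184, 0.2268]
tool_rot: [[0.986, 0.169, 0.0], [0.169, -0.986, -0.0], [0.0, 0.0, -1.0]]
wrist_force: [0.6, 0.5, -0.6]
grip_width: 0.0921
gripper_force: 0.0
```

```bash
cat >> h.py <<'E'
def go(x,y,z,yaw,s=None):
    s=s or monitor.sense(); R=np.array(s["tool_rot"]); d=R.T@(np.array([x,y,z])-s["eef_pos"])
    cy=np.arctan2(R[1,0],R[0,0]); print(s["clock"],"at",np.round(s["eef_pos"],4),"yaw",round(cy,4),"-> shift",np.round(d,4),"turn",round(-(yaw-cy),4),"len",round(np.linalg.norm(d),3))
E
python3 - <<'E'
from h import *
a=p2w("top",(393.6,130),.07);b=p2w("top",(446.4,137.2),.07)
d=a-b;print("divider",a,b,"len",np.linalg.norm(d),"mid",(a+b)/2,"yaw",np.arctan2(-d[0],d[1]))
go(.414,-.155,.227,.173)
E
```

```text
divider [ 0.68262871 -0.05003363  0.07      ] [ 0.66654352 -0.18406948  0.07      ] len 0.13499756503869728 mid [ 0.67458612 -0.11705155  0.07      ] yaw -0.11943544130278337
1.3167 at [ 0.305  -0.3184  0.2268] yaw 0.1695 -> shift [ 0.135  -0.1426 -0.0002] turn -0.0035 len 0.196
```

apply_moves(plan=[0.027, -0.029, 0, 0, 0.0918, 0.054, -0.058, 0, 0, 0.0918, 0.081, -0.086, 0, 0, 0.0918, 0.108, -0.115, 0, 0, 0.0918, 0.135, -0.143, 0, 0, 0.0918])

```text
clock: 1.73
eef_pos: [0.4135, -0.1541, 0.227]
tool_rot: [[0.985, 0.172, 0.001], [0.172, -0.985, -0.0], [0.001, 0.001, -1.0]]
wrist_force: [0.2, -1.0, 0.0]
grip_width: 0.0915
gripper_force: 0.0
```

apply_moves(plan=[0.009, -0.039, 0, 0, 0.0918, 0.018, -0.078, 0, 0, 0.0918, 0.027, -0.117, 0, 0, 0.0918, 0.036, -0.156, 0, 0, 0.0918, 0.045, -0.194, 0, 0, 0.0918])

```text
clock: 2.15
eef_pos: [0.4234, 0.045, 0.2269]
tool_rot: [[0.985, 0.172, 0.001], [0.172, -0.985, -0.0], [0.001, 0.0, -1.0]]
wrist_force: [0.7, -0.5, -0.3]
grip_width: 0.0919
gripper_force: 0.0
```

apply_moves(plan=[0.009, -0.039, 0, 0, 0.0918, 0.018, -0.078, 0, 0, 0.0918, 0.027, -0.117, 0, 0, 0.0918, 0.036, -0.156, 0, 0, 0.0918, 0.045, -0.194, 0, 0, 0.0918])

```text
clock: 2.57
eef_pos: [0.4343, 0.244, 0.2269]
tool_rot: [[0.985, 0.172, 0.001], [0.172, -0.985, 0.0], [0.001, 0.0, -1.0]]
wrist_force: [0.7, -0.1, 0.3]
grip_width: 0.0918
gripper_force: 0.0
```

```bash
python3 -c "
from h import *
go(.440,.321,.16,.1727)"
```

```text
2.5667 at [0.4343 0.244  0.2269] yaw 0.1732 -> shift [ 0.0188 -0.0749  0.0669] turn 0.0005 len 0.102
```

apply_moves(plan=[0.01, -0.037, 0.01, 0, 0.0918, 0.019, -0.075, 0.02, 0, 0.0918, 0.019, -0.075, 0.05, 0, 0.0918, 0.019, -0.075, 0.085, 0, 0.0918, 0.019, -0.075, 0.085, 0, 0.0918])

```text
clock: 2.98
eef_pos: [0.4368, 0.3178, 0.1357]
tool_rot: [[0.985, 0.173, -0.01], [0.173, -0.985, -0.006], [-0.011, 0.004, -1.0]]
wrist_force: [-0.8, -0.9, -0.9]
grip_width: 0.0915
gripper_force: 0.0
```

Run:
```python
from h import *
np.set_printoptions(precision=4,suppress=True)
im=snap("side","s1.png"); it=snap("top","t1.png")
go(.44,.321,.058,.1727)
C=cv2.resize(im[150:310,250:410],(400,400),interpolation=3);D=cv2.resize(it[150:280,200:330],(400,400),interpolation=3)
cv2.imwrite('pics/z1.png',np.hstack([C,D])[:,:,::-1])
```

```text
3.0833 at [0.4401 0.3186 0.1414] yaw 0.1728 -> shift [ 0.0005 -0.0024  0.0834] turn 0.0001 len 0.083
```

View pics/z1.png

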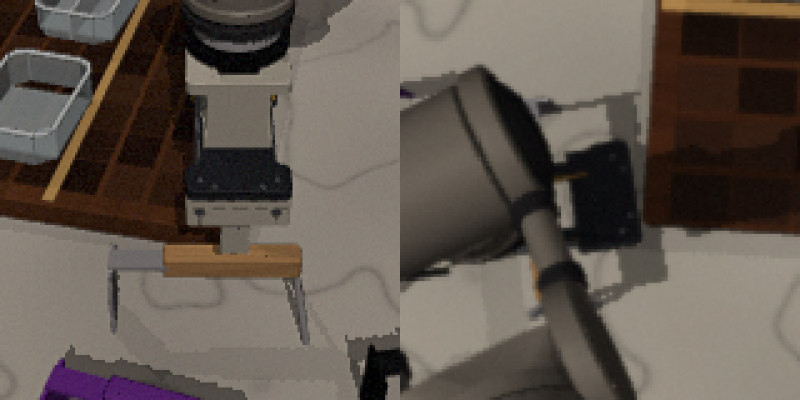

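The gripper is above the handle and centred on it, with the finger at about (235,238) in the crop. Next I descend and close.

apply_moves(plan=[0, -0.002, 0.03, 0, 0.0918, 0, -0.002, 0.06, 0, 0.0918, 0, -0.002, 0.083, 0, 0.0918, 0, -0.002, 0.083, 0, 0.0918, 0, -0.002, 0.083, 0, 0.0918])

```text
clock: 3.5
eef_pos: [0.4412, 0.3209, 0.0603]
tool_rot: [[0.985, 0.171, 0.001], [0.171, -0.985, 0.001], [0.001, -0.0, -1.0]]
wrist_force: [-0.5, -0.0, 0.8]
grip_width: 0.0921
gripper_force: 0.0
```

apply_moves(plan=[0, 0, 0, 0, 0.01, 0, 0, 0, 0, 0.01, 0, 0, 0, 0, 0.01, 0, 0, 0, 0, 0.01, 0, 0, 0, 0, 0.01], newtons=40)

```text
clock: 3.92
eef_pos: [0.4405, 0.3211, 0.0595]
tool_rot: [[0.985, 0.172, 0.001], [0.172, -0.985, 0.001], [0.001, -0.0, -1.0]]
wrist_force: [-0.6, -0.0, 0.4]
grip_width: 0.0635
gripper_force: 0.0
```

apply_moves(plan=[0, 0, 0, 0, 0.01, 0, 0, 0, 0, 0.01, 0, 0, 0, 0, 0.01, 0, 0, 0, 0, 0.01, 0, 0, 0, 0, 0.01])

```text
clock: 4.33
eef_pos: [0.4401, 0.3209, 0.0586]
tool_rot: [[0.985, 0.172, -0.0], [0.172, -0.985, -0.0], [-0.0, 0.0, -1.0]]
wrist_force: [-0.4, 0.4, -0.3]
grip_width: 0.0298
gripper_force: 0.0
```

apply_moves(plan=[0, 0, 0, 0, 0.01, 0, 0, 0, 0, 0.01, 0, 0, 0, 0, 0.01, 0, 0, 0, 0, 0.01, 0, 0, 0, 0, 0.01])

```text
clock: 4.75
eef_pos: [0.44, 0.3208, 0.0585]
tool_rot: [[0.985, 0.172, -0.0], [0.172, -0.985, -0.0], [-0.0, 0.0, -1.0]]
wrist_force: [0.3, 0.6, -2.2]
grip_width: 0.0219
gripper_force: 40.0
```

apply_moves(plan=[0, 0, -0.02, 0, 0.01, 0, 0, -0.05, 0, 0.01, 0, 0, -0.09, 0, 0.01, 0, 0, -0.13, 0, 0.01, 0, 0, -0.15, 0, 0.01])

```text
clock: 5.17
eef_pos: [0.4414, 0.3217, 0.2135]
tool_rot: [[0.985, 0.172, 0.006], [0.172, -0.985, 0.003], [0.006, -0.002, -1.0]]
wrist_force: [0.6, 1.0, -1.2]
grip_width: 0.0216
gripper_force: 40.0
```

Run:
```python
from h import *
np.set_printoptions(precision=4,suppress=True)
im=snap("side","s2.png")
s=monitor.sense();print(s["grip_width"],s["gripper_force"],s["wrist_force"])
p=spotter.pinpoint("draw_hook","side");print([(a["uv"],a["conf"]) for a in p])
e=s["eef_pos"];R=np.array(s["tool_rot"])
print(w2p("side",e+R@np.array([.1,0,.058])))
th=-.12
# prong target: 15mm behind divider
c=np.array([.6746,-.117]);u=np.array([np.cos(th),np.sin(th)])
print("prong",c+.02*u,"tcp",c+(.02-.1025)*u)
t=c+(.02-.1025)*u
go(*t,.2,th)
cv2.imwrite('pics/z2.png',cv2.resize(im[150:310,250:410],(500,500),interpolation=3)[:,:,::-1])
```

```text
0.021878471016165576 39.99553084373474 [1.2164 0.3759 1.7416]
[([290.4, 226.0], 0.64), ([395.0, 318.9], 0.56)]
[290.5265 225.3415]
prong [ 0.6945 -0.1194] tcp [ 0.5927 -0.1071]
5.2667 at [0.442  0.3219 0.213 ] yaw 0.1729 -> shift [0.0746 0.4486 0.0124] turn 0.2929 len 0.455
```

View pics/z2.png

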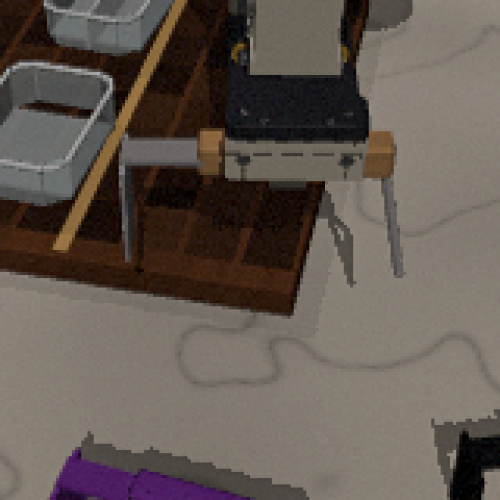

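The hook hangs level in the grip, with its prong tip at about (290,226) as predicted. Next I carry it over the divided box.

apply_moves(plan=[0.003, 0.02, 0, 0, 0.01, 0.009, 0.06, 0, 0, 0.01, 0.016, 0.1, 0, 0, 0.01, 0.023, 0.14, 0, 0, 0.01, 0.03, 0.18, 0, 0, 0.01])

```text
clock: 5.68
eef_pos: [0.4999, 0.1471, 0.2068]
tool_rot: [[0.985, 0.173, -0.003], [0.173, -0.985, -0.001], [-0.003, -0.0, -1.0]]
wrist_force: [0.1, 0.7, -1.9]
grip_width: 0.0221
gripper_force: 40.0
```

apply_moves(plan=[0.007, 0.04, 0, 0, 0.01, 0.014, 0.08, 0, 0, 0.01, 0.021, 0.12, 0, 0, 0.01, 0.028, 0.16, 0, 0, 0.01, 0.033, 0.19, 0, 0, 0.01])

```text
clock: 6.1
eef_pos: [0.5656, -0.0358, 0.2065]
tool_rot: [[0.985, 0.17, -0.003], [0.17, -0.985, -0.0], [-0.003, -0.0, -1.0]]
wrist_force: [1.0, -0.1, -2.3]
grip_width: 0.0215
gripper_force: 40.0
```

```bash
python3 -c "
from h import *
go(.591,-.1069,.16,-.12)"
```

```text
6.1 at [ 0.5656 -0.0358  0.2065] yaw 0.1713 -> shift [0.013  0.0744 0.0465] turn 0.2913 len 0.089
```

apply_moves(plan=[0.004, 0.025, 0, 0.1, 0.01, 0.009, 0.05, 0, 0.2, 0.01, 0.013, 0.074, 0.01, 0.291, 0.01, 0.013, 0.074, 0.03, 0.291, 0.01, 0.013, 0.074, 0.04, 0.291, 0.01])

```text
clock: 6.52
eef_pos: [0.5897, -0.1044, 0.1645]
tool_rot: [[0.993, -0.12, -0.006], [-0.12, -0.993, 0.002], [-0.006, -0.001, -1.0]]
wrist_force: [-0.7, 0.2, -4.0]
grip_width: 0.0218
gripper_force: 40.0
```

apply_moves(plan=[0, 0, 0, 0, 0.01, 0, 0, 0, 0, 0.01])

```text
clock: 6.68
eef_pos: [0.5904, -0.1025, 0.1673]
tool_rot: [[0.993, -0.117, -0.003], [-0.117, -0.993, 0.001], [-0.003, -0.001, -1.0]]
wrist_force: [-0.4, 0.4, -1.1]
grip_width: 0.0217
gripper_force: 40.0
```

Run:
```python
from h import *
np.set_printoptions(precision=4,suppress=True)
im=snap("side","s3.png")
p=spotter.pinpoint("draw_hook","side");print([(a["uv"],a["conf"]) for a in p])
it=snap("top","t3.png")
p=spotter.pinpoint("draw_hook","top");print([(a["uv"],a["conf"]) for a in p])
s=monitor.sense();e=s["eef_pos"];R=np.array(s["tool_rot"])
q=e+R@np.array([.1,0,.058]);print(q,w2p("side",q),w2p("top",q))
go(.591,-.1069,.101,-.12)
C=cv2.resize(im[100:200,230:330],(400,400),interpolation=3);D=cv2.resize(it[90:190,370:470],(400,400),interpolation=3)
cv2.imwrite('pics/z3.png',np.hstack([C,D])[:,:,::-1])
```

```text
[([280.5, 132.1], 0.73), ([393.7, 318.2], 0.68), ([276.1, 325.8], 0.62)]
[([199.4, 181.3], 0.77), ([146.1, 240.6], 0.64), ([213.1, 272.8], 0.61)]
[ 0.6913 -0.1145  0.112 ] [280.6539 132.0955] [422.3676 122.8582]
6.8833 at [ 0.5918 -0.1028  0.1698] yaw -0.117 -> shift [-0.0005  0.0041  0.0688] turn 0.003 len 0.069
```

View pics/z3.png

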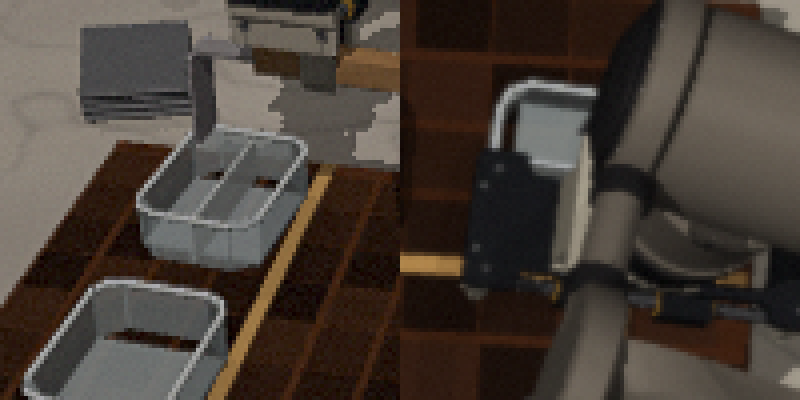

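The side crop shows the prong over the rear compartment of the divided box. The divider's top edge runs (249.8,154.8)–(294,135.5) in full-image pixels. I'll check it from this camera too.

Run:
```python
from h import *
a=p2w("side",(249.8,154.8),.07);b=p2w("side",(294,135.5),.07);d=a-b
print(a,b,(a+b)/2,np.arctan2(-d[0],d[1]),np.linalg.norm(d))
```

```text
[ 0.768573   -0.03647874  0.07      ] [ 0.66611338 -0.17413195  0.07      ] [ 0.71734319 -0.10530535  0.07      ] -0.6398633937974343 0.17159947704701373
```

Run:
```python
from h import *
a=p2w("side",(279.8,154.8),.07);b=p2w("side",(294,135.5),.07);d=a-b
print(a,b,(a+b)/2,np.arctan2(-d[0],d[1]),np.linalg.norm(d))
```

```text
[ 0.67988633 -0.05274793  0.07      ] [ 0.66611338 -0.17413195  0.07      ] [ 0.67299985 -0.11343994  0.07      ] -0.11298265971992917 0.12216290611329295
```

Both cameras agree to within 4 mm. Now I lower the prong.

apply_moves(plan=[0.002, 0.004, 0.015, 0, 0.01, 0.002, 0.004, 0.03, 0, 0.01, 0.002, 0.004, 0.045, 0, 0.01, 0.002, 0.004, 0.06, 0, 0.01, 0.002, 0.004, 0.066, 0, 0.01])

```text
clock: 7.3
eef_pos: [0.5922, -0.1071, 0.1015]
tool_rot: [[0.993, -0.117, -0.002], [-0.117, -0.993, 0.0], [-0.002, -0.0, -1.0]]
wrist_force: [-0.6, -0.2, -2.8]
grip_width: 0.0218
gripper_force: 40.0
```

apply_moves(plan=[0, 0, 0, 0, 0.01, 0, 0, 0, 0, 0.01, 0, 0, 0, 0, 0.01])

```text
clock: 7.55
eef_pos: [0.5937, -0.1077, 0.1041]
tool_rot: [[0.993, -0.118, 0.002], [-0.118, -0.993, -0.001], [0.002, 0.001, -1.0]]
wrist_force: [0.1, 0.5, -2.6]
grip_width: 0.0217
gripper_force: 40.0
```

Run:
```python
from h import *
im=snap("side","s4.png")
print([(a["uv"],round(a["conf"],2),p2w("side",a["uv"],.03)) for a in spotter.pinpoint("divided_box","side")])
s=monitor.sense();R=np.array(s["tool_rot"]);print(s["wrist_force"],s["eef_pos"]+R@np.array([.1,0,.058]))
# want box centre at board x=-.09: prong just behind divider -> tcp shift
go(.44,-.102,.101,-.05)
cv2.imwrite('pics/z4.png',cv2.resize(im[100:200,230:330],(500,500),interpolation=3)[:,:,::-1])
```

```text
[([288.2, 156.2], 0.8, array([ 0.67141596, -0.11096272,  0.03      ]))]
[ 0.49774806  0.29625948 -2.5423892 ] [ 0.69302138 -0.11957178  0.04618269]
7.65 at [ 0.5936 -0.1078  0.104 ] yaw -0.1181 -> shift [-0.1532  0.0124  0.0026] turn -0.0681 len 0.154
```

View pics/z4.png

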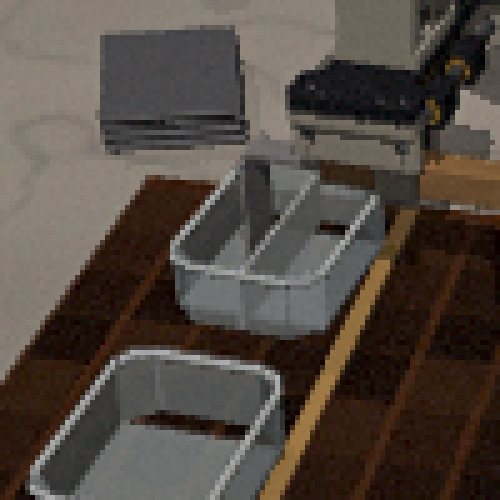

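The prong is in the rear compartment behind the divider, centred along it at about (281,150). Next I drag along the hook's own axis.

apply_moves(plan=[-0.005, 0, 0.002, 0, 0.01, -0.01, 0, 0.002, 0, 0.01, -0.016, 0, 0.002, 0, 0.01, -0.023, 0, 0.002, 0, 0.01, -0.032, 0, 0.002, 0, 0.01])

```text
clock: 8.07
eef_pos: [0.5606, -0.1038, 0.1008]
tool_rot: [[0.993, -0.118, 0.001], [-0.118, -0.993, -0.0], [0.001, 0.0, -1.0]]
wrist_force: [1.0, 0.4, -2.1]
grip_width: 0.0217
gripper_force: 40.0
```

apply_moves(plan=[-0.01, 0, 0, 0, 0.01, -0.02, 0, 0, 0, 0.01, -0.03, 0, 0, 0, 0.01, -0.04, 0, 0, 0, 0.01, -0.05, 0, 0, 0, 0.01])

```text
clock: 8.48
eef_pos: [0.5105, -0.0978, 0.1009]
tool_rot: [[0.993, -0.118, 0.0], [-0.118, -0.993, -0.0], [0.0, 0.0, -1.0]]
wrist_force: [0.6, -0.7, -2.7]
grip_width: 0.0214
gripper_force: 40.0
```

apply_moves(plan=[-0.01, 0, 0, 0, 0.01, -0.02, 0, 0, 0, 0.01, -0.03, 0, 0, 0, 0.01, -0.04, 0, 0, 0, 0.01, -0.05, 0, 0, 0, 0.01])

```text
clock: 8.9
eef_pos: [0.4609, -0.0919, 0.1009]
tool_rot: [[0.993, -0.118, 0.001], [-0.118, -0.993, -0.0], [0.001, 0.0, -1.0]]
wrist_force: [1.3, -0.2, -2.8]
grip_width: 0.0217
gripper_force: 40.0
```

apply_moves(plan=[-0.009, 0, 0, 0, 0.01, -0.016, 0, 0, 0, 0.01, -0.021, 0, 0, 0, 0.01, -0.024, 0, 0, 0, 0.01, -0.024, 0, 0, 0, 0.01])

```text
clock: 9.32
eef_pos: [0.4374, -0.0892, 0.1008]
tool_rot: [[0.993, -0.118, -0.0], [-0.118, -0.993, -0.0], [-0.0, 0.0, -1.0]]
wrist_force: [0.2, -0.1, -2.0]
grip_width: 0.022
gripper_force: 40.0
```

Run:
```python
from h import *
im=snap("side","s5.png")
bx=lambda w:(np.array([[.9993,-.0365],[.0365,.9993]])@(w[:2]-np.array([.6238,.004])))
for t in("divided_box","plain_box"):
  print(t,[(a["uv"],round(a["conf"],2),p2w("side",a["uv"],.03),bx(p2w("side",a["uv"],.03))) for a in spotter.pinpoint(t,"side")])
s=monitor.sense();R=np.array(s["tool_rot"]);q=s["eef_pos"]+R@np.array([.1,0,.058]);print(s["clock"],s["wrist_force"],s["eef_pos"],q,bx(q))
cv2.imwrite('pics/z5.png',cv2.resize(im[100:260,200:400],(750,600),interpolation=3)[:,:,::-1])
```

```text
divided_box [([331.9, 162.4], 0.96, array([ 0.52896652, -0.10067212,  0.03      ]), array([-0.09094657, -0.10806027]))]
plain_box [([264.9, 197.8], 0.64, array([0.68070159, 0.10756023, 0.03      ]), array([0.05308181, 0.10556465]))]
9.4667 [ 0.52883789  0.31172461 -2.90238464] [ 0.43819183 -0.08931199  0.10072702] [ 0.53749812 -0.10111133  0.04273533] [-0.0824049  -0.10818777]
```

View pics/z5.png

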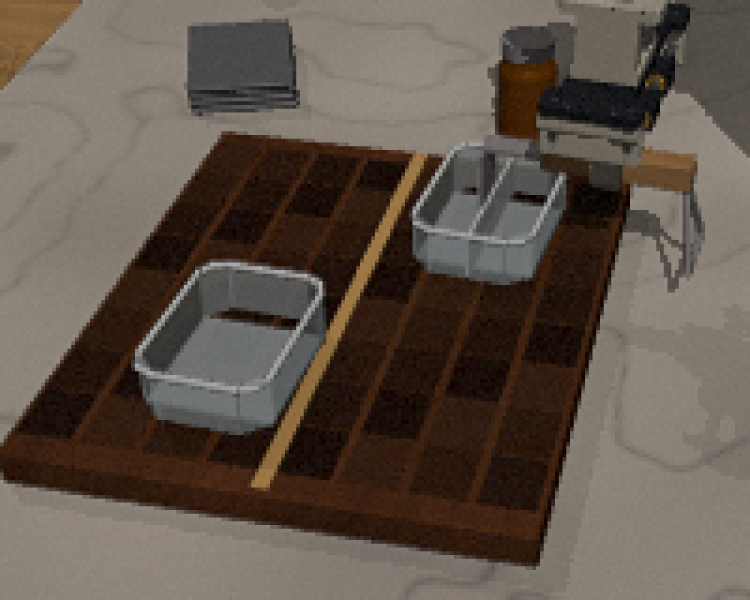

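The divided box is past the strip at about (332,162), square, and the plain box has not moved. I move forward 5 mm to unload the prong, then lift straight out.

apply_moves(plan=[0.005, 0, 0, 0, 0.01, 0.006, 0, -0.02, 0, 0.01, 0.006, 0, -0.05, 0, 0.01, 0.006, 0, -0.085, 0, 0.01, 0.006, 0, -0.11, 0, 0.01])

```text
clock: 9.88
eef_pos: [0.4449, -0.0901, 0.2131]
tool_rot: [[0.993, -0.118, 0.002], [-0.118, -0.993, -0.001], [0.002, 0.001, -1.0]]
wrist_force: [1.1, -0.8, -2.1]
grip_width: 0.0218
gripper_force: 40.0
```

apply_moves(plan=[0, -0.02, -0.01, -0.06, 0.01, 0, -0.06, -0.01, -0.12, 0.01, 0, -0.1, -0.01, -0.18, 0.01, 0, -0.14, -0.01, -0.24, 0.01, 0, -0.18, -0.01, -0.29, 0.01])

```text
clock: 10.3
eef_pos: [0.4655, 0.0906, 0.2209]
tool_rot: [[0.985, 0.173, 0.0], [0.173, -0.985, -0.0], [0.0, 0.0, -1.0]]
wrist_force: [0.7, -0.7, -2.6]
grip_width: 0.0217
gripper_force: 40.0
```

```bash
python3 -c "
from h import *
go(.44,.321,.2,.173)"
```

```text
10.3 at [0.4655 0.0906 0.2209] yaw 0.1741 -> shift [ 0.0148 -0.2313  0.0208] turn 0.0011 len 0.233
```

apply_moves(plan=[0.003, -0.04, 0, 0, 0.01, 0.006, -0.08, 0, 0, 0.01, 0.009, -0.12, 0, 0, 0.01, 0.012, -0.16, 0, 0, 0.01, 0.013, -0.195, 0, 0, 0.01])

```text
clock: 10.72
eef_pos: [0.4444, 0.286, 0.2205]
tool_rot: [[0.985, 0.172, 0.0], [0.172, -0.985, 0.0], [0.0, -0.0, -1.0]]
wrist_force: [0.8, -0.9, -1.4]
grip_width: 0.022
gripper_force: 40.0
```

apply_moves(plan=[0.002, -0.02, 0, 0, 0.01, 0.002, -0.036, 0.02, 0, 0.01, 0.002, -0.036, 0.05, 0, 0.01, 0.002, -0.036, 0.08, 0, 0.01, 0.002, -0.036, 0.11, 0, 0.01])

```text
clock: 11.13
eef_pos: [0.4405, 0.3198, 0.1093]
tool_rot: [[0.985, 0.172, 0.001], [0.172, -0.985, 0.0], [0.001, -0.0, -1.0]]
wrist_force: [1.2, -0.2, -3.1]
grip_width: 0.0215
gripper_force: 40.0
```

apply_moves(plan=[0, 0, 0.01, 0, 0.01, 0, 0, 0.015, 0, 0.01, 0, 0, 0.015, 0, 0.01])

```text
clock: 11.38
eef_pos: [0.4406, 0.319, 0.0953]
tool_rot: [[0.985, 0.171, -0.001], [0.171, -0.985, -0.001], [-0.001, 0.0, -1.0]]
wrist_force: [-0.5, -0.4, -1.9]
grip_width: 0.0218
gripper_force: 40.0
```

```bash
python3 -c "
from h import *
go(.44,.321,.0595,.173);snap('side','s6.png')
print([(a['uv'],a['conf'],p2w('side',a['uv'],.015)) for a in spotter.pinpoint('draw_hook','side')])
s=monitor.sense();print(s['wrist_force'],w2p('side',s['eef_pos']+np.array(s['tool_rot'])@np.array([.1,0,.058])))"
```

```text
11.3833 at [0.4406 0.319  0.0953] yaw 0.1716 -> shift [-0.0003 -0.0021  0.0358] turn -0.0014 len 0.036
[([394.9, 319.0], 0.89, array([0.31199765, 0.42107848, 0.015     ])), ([271.4, 322.9], 0.84, array([0.5544149 , 0.47595219, 0.015     ])), ([295.7, 267.0], 0.73, array([0.54161441, 0.32335484, 0.015     ]))]
[ 0.08716786 -0.30769917 -1.91405675] [294.35662952 264.1694107 ]
```

apply_moves(plan=[0, -0.002, 0.01, 0, 0.01, 0, -0.002, 0.018, 0, 0.01, 0, -0.002, 0.025, 0, 0.01, 0, -0.002, 0.028, 0, 0.01, 0, -0.002, 0.03, 0, 0.01])

```text
clock: 11.9
eef_pos: [0.4398, 0.3207, 0.0649]
tool_rot: [[0.985, 0.171, -0.001], [0.171, -0.985, -0.001], [-0.001, 0.0, -1.0]]
wrist_force: [0.1, 0.4, -2.4]
grip_width: 0.0215
gripper_force: 40.0
```

apply_moves(plan=[0, 0, 0.001, 0, 0.01, 0, 0, 0.002, 0, 0.01, 0, 0, 0.003, 0, 0.01, 0, 0, 0.004, 0, 0.01, 0, 0, 0.004, 0, 0.01])

```text
clock: 12.32
eef_pos: [0.4401, 0.3209, 0.0616]
tool_rot: [[0.985, 0.171, 0.0], [0.171, -0.985, -0.0], [0.0, 0.0, -1.0]]
wrist_force: [0.3, 0.4, -2.4]
grip_width: 0.0217
gripper_force: 40.0
```

```bash
python3 -c "
from h import *
go(.44,.321,.0595,.173);im=snap('side','s7.png')
print(monitor.sense()['wrist_force'])
cv2.imwrite('pics/z7.png',cv2.resize(im[190:310,250:410],(640,480),interpolation=3)[:,:,::-1])"
```

```text
12.3167 at [0.4401 0.3209 0.0616] yaw 0.1718 -> shift [-0.0001 -0.0001  0.0021] turn -0.0012 len 0.002
[ 0.58749814  0.55719584 -2.33635577]
```

View pics/z7.png

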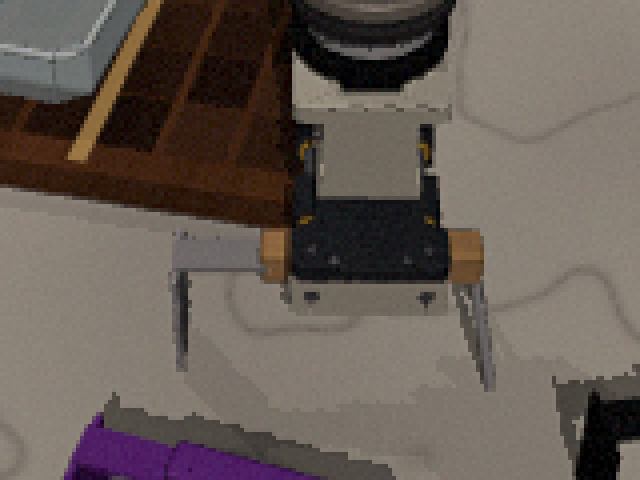

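The hook is level and just above the counter, with its prong foot at about (295,282). I lower until there is contact, then open.

apply_moves(plan=[0, 0, 0.001, 0, 0.01, 0, 0, 0.002, 0, 0.01, 0, 0, 0.003, 0, 0.01, 0, 0, 0.003, 0, 0.01, 0, 0, 0.003, 0, 0.01])

```text
clock: 12.78
eef_pos: [0.4401, 0.3209, 0.0586]
tool_rot: [[0.985, 0.171, -0.0], [0.171, -0.985, -0.0], [-0.0, 0.0, -1.0]]
wrist_force: [0.2, 0.8, -1.9]
grip_width: 0.0219
gripper_force: 40.0
```

apply_moves(plan=[0, 0, 0, 0, 0.03, 0, 0, 0, 0, 0.04, 0, 0, 0, 0, 0.06, 0, 0, 0, 0, 0.08, 0, 0, 0, 0, 0.08])

```text
clock: 13.2
eef_pos: [0.4402, 0.321, 0.0588]
tool_rot: [[0.985, 0.171, 0.0], [0.171, -0.985, 0.0], [0.0, -0.0, -1.0]]
wrist_force: [0.5, -0.1, 0.2]
grip_width: 0.0506
gripper_force: 0.0
```

apply_moves(plan=[0, 0, 0, 0, 0.08, 0, 0, 0, 0, 0.08, 0, 0, 0, 0, 0.08, 0, 0, 0, 0, 0.08, 0, 0, 0, 0, 0.08])

```text
clock: 13.62
eef_pos: [0.4401, 0.3209, 0.0587]
tool_rot: [[0.985, 0.171, -0.0], [0.171, -0.985, -0.0], [-0.0, 0.0, -1.0]]
wrist_force: [0.4, 0.1, 0.0]
grip_width: 0.0793
gripper_force: 0.0
```

apply_moves(plan=[0, 0, -0.02, 0, 0.08, 0, 0, -0.05, 0, 0.08, 0, 0, -0.09, 0, 0.08, 0, 0, -0.13, 0, 0.08, 0, 0, -0.16, 0, 0.08])

```text
clock: 14.03
eef_pos: [0.4405, 0.3212, 0.222]
tool_rot: [[0.985, 0.171, 0.003], [0.171, -0.985, 0.001], [0.003, -0.001, -1.0]]
wrist_force: [0.7, 0.9, -1.4]
grip_width: 0.0797
gripper_force: 0.0
```

apply_moves(plan=[0, 0, 0, 0, 0.08, 0, 0, 0, 0, 0.08, 0, 0, 0, 0, 0.08])

```text
clock: 14.28
eef_pos: [0.4396, 0.3207, 0.2179]
tool_rot: [[0.985, 0.171, -0.001], [0.171, -0.985, -0.001], [-0.001, 0.001, -1.0]]
wrist_force: [0.6, -0.4, 0.9]
grip_width: 0.0799
gripper_force: 0.0
```

```bash
python3 -c "
from h import *
im=snap('side','s8.png')
for t in('divided_box','plain_box','draw_hook'): print(t,[(a['uv'],round(a['conf'],2),p2w('side',a['uv'],0 if t=='draw_hook' else .03)) for a in spotter.pinpoint(t,'side')])
cv2.imwrite('pics/z8.png',cv2.resize(im[110:310,200:440],(720,600),interpolation=3)[:,:,::-1])"
```

```text
divided_box [([330.5, 161.4], 0.81, array([ 0.53419385, -0.10547611,  0.03      ]))]
plain_box [([264.2, 195.3], 0.64, array([0.68594826, 0.09715685, 0.03      ]))]
draw_hook [([393.2, 316.5], 0.78, array([0.31444191, 0.40502187, 0.        ])), ([271.4, 323.8], 0.64, array([0.5579268 , 0.46856946, 0.        ])), ([293.4, 277.2], 0.63, array([0.54331241, 0.34144309, 0.        ]))]
```

View pics/z8.png

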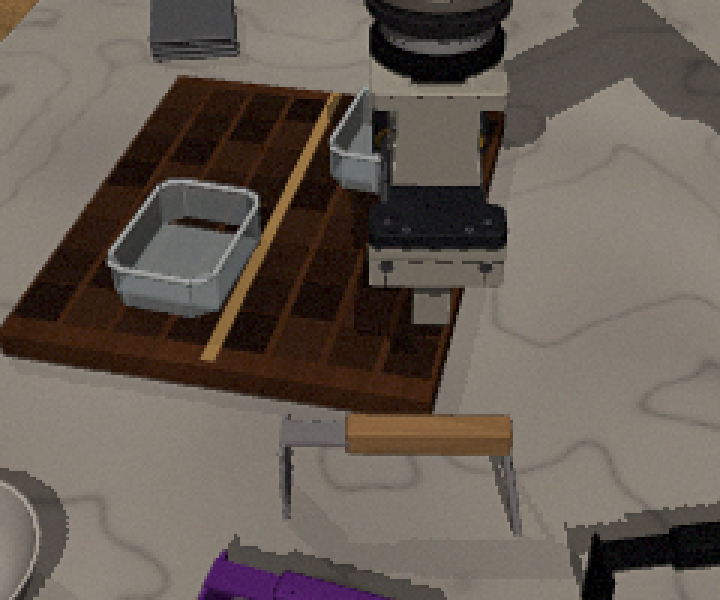

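The hook stands upright on the counter with its prong at about (295,281). The divided box is on the near part of the board, the plain box is in place, and the gripper is clear, so I hand the job in.

```bash
python3 -c "
from workcell import bot
print(bot.sign_off())"
```

```text
the job is handed in; nothing more can be done
None
```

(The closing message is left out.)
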